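# Centre the kitchen timer on its little stand

## Task

On one of the two small steel stands, the kitchen timer hangs far over the edge and is close to falling off. With the fingertips, nudge it sideways with light taps until it sits centred on the round top, upright, and leave it standing there untouched. Do not pinch, lift or drop it, and leave the roll of labels on the other stand and everything else on the bench as they are.

Things in the scene. Friction and masses are not known exactly. Their poses are not given: they have to be found in the camera images.
- timer: kitchen timer: white drum 69 mm across, 30 mm high, with a red 25 mm dial (fixed) on top, 50 mm high in all; 0.1 to 0.2 kg, slides at about 1 to 2 N. Origin: centre of its underside. Stands loose on one stand, 15 to 21 mm off centre in any direction; it falls once its centre is 28 mm off. Wider than the stand's top: overhangs it by 6.5 mm all round when centred. Push the drum low on its side.
- stand_a: the timer's stand, left or right; one of two identical steel stands screwed to the bench: flat round top disc 56 mm across and 8 mm thick, upper face 70 mm above the bench, on a 20 mm post with an 80 mm foot. Origin: centre of the foot, straight below the middle of the top. (Another timer stands on the bench itself at the back: not this one.)
- stand_a_top (a point): middle of the upper face of the timer's stand, where the centre of the timer's underside belongs
- stand_b: the other stand, identical, with the roll of labels on it
- labels: roll of paper labels, 61 mm diameter, 25 mm high, lying flat and centred on the other stand; origin at the centre of its underside. To be left alone.
- cup: small white espresso cup, mouth down, 64 x 93 x 51 mm, loose on the bench; leave alone
- spoon: spoon 192 mm long lying on the bench; leave alone
- marker: marker pen, about 135 mm long, lying on the bench; leave alone
- pot_scraper: plastic pot scraper 139 x 105 x 14 mm lying on the bench; leave alone
- fork: fork 198 mm long lying on the bench; leave alone
Things that resemble listed ones, but are neither listed nor needed, are in the scene too. Leave any pink look-alike of the timer alone.

How it is judged:
By the outcome, as a careful person would: the job done as asked, in the order asked, and still so for the second after the job is handed in, with the robot touching nothing.
It also fails if it takes over 35 s, if anything falls off the work surface, if the arm or the gripper's body presses on something with over 40 N, if the wrist force passes 120 N, or if a joint passes its speed limit or range.

## Robot

A 6-joint arm with a two-finger parallel gripper is mounted at the origin on a cart in front of the work surface, level with it; the furniture and walls round the work are solid. World frame = base frame: x ahead of the robot, y to its left, z up, the work surface at z = 0. Lengths are in m, angles in rad, forces in N, time in s.
With the tool pointing down it reaches from about 0.35 to 0.875 m from the base axis. Payload 15.5 kg.
Tool frame: the origin (TCP) lies at the very end of the fingers, on their centre line; the grasp point (between the pads) lies 19 mm behind it (manip.grip_point_offset is the distance from the TCP to the grasp point, in m); z points along the fingers, y is the line along which they close (so a half turn about z gives the same grasp; the last joint's range is limited). The gripper opens to 85 mm and grips with 20 to 120 N. Pads are 22 mm wide; open, the fingers measure 114 mm over their backs; the gripper's body (76 mm by 85 mm) begins 54 mm behind the grasp point. The pads swing forward as they close: fully open they stand 13 mm farther back than shut.
Start: joints at [1.111, 0.494, 1.345, -0, 1.302, -0.096], TCP at [0.222, 0.584, 0.231] pointing down, gripper open.
Joint ranges: [-2.91, 2.91], [-0.82, 2.16], [0.22, 2.67], [-1.22, 4.37], [0.12, 2.79], [-3.08, 3.08]. Speed limits (rad/s): [1.89, 1.89, 2.57, 3.01, 3.01, 3.01].

## Interface

Orientations are given as a unit quaternion [x, y, z, w].
In Python, from bench import manip gives the robot as it stands. The module is installed in compiled form; this text tells all that it offers.
- The arm moves only by the tool step_arm, never from a script. Its argument "series" is a list of rows, each a list of 2 entries, a list of its own where there are three numbers: the shift along the tool's x, y, z in cm, then the turn, a rotation vector about the tool's x, y, z in rad. A call has 1 to 5 rows; each row is the pose to reach, as a shift and turn from the pose commanded when the call began, along the tool's axes at that moment; what a row does not reach only later rows make up. A row lasts 1/8 s, in which the tool goes at most 62.5 mm and 10.7 degrees, less where a joint would pass 70% of its speed; a pose out of reach is approached as far as the arm can. A call with a gripper value outside its range is refused whole. "gripper" is the gripper command: -1 is shut, 1 is fully open, values between are in proportion, set as the call begins (left out, the last holds). The fingers move at their own pace and stop on an object; "newtons" is the grip in N (left out, the last holds). Time passes only in rows, so rows that repeat a pose let the fingers close. It gives the time, the measured TCP pose, the force, the opening and the grip force at its end, in the units of the state.
- manip.observe(): the state, without advancing time (a new reading comes with each control period).
- manip.camera(name): name is "scene" or "top" or "wrist"; returns a dict with "color" (480x640x3 uint8, red, green, blue), "fx", "fy", "cx", "cy" (pixels), "R" (3x3) and "t" (3): a world point X has camera coordinates R X + t; the wrist camera has in their place "hand_eye" (4x4, takes a point from camera to tool coordinates, whose origin is the TCP and whose axes are the flange's). Camera axes: x right, y down, z forward; pixel columns grow to the right and rows downward; lengths in m; the calibration is good to about 2 mm. A picture is of the moment at which its call begins: read the wrist's pose just before it. There is no depth.
- manip.hand_in(): hands the job in; it is judged then, once.
Trained networks look in a picture, given as the dict that the camera call returned (one of the last four; its "shot" number tells which), for a name from the list of things; names that differ only in an ending like _2 or _b are one class to them, and where a whole thing is asked for, a point or a joint stands for the part that bears it (a point fixed in the world has none). Each returns a list of dicts, best first, with "score" (0 to 1); they miss things now and then, are a little off and sometimes report something else, mostly with a low value. They report only what shows in the picture. A call takes as long as a camera call. They do not tell look-alikes from the thing itself.
- manip.find_in(picture, label): "rect" ([centre column, centre row, width, height] in pixels, round what is visible of it).
- manip.cut_out(picture, label): "pixels" (480x640 bool, what is visible of it) and "rect" ([centre column, centre row, width, height] in pixels, round what is visible of it).
- manip.tip_of(picture, label): "position" ([column, row] in pixels: a listed point, or the origin of a listed thing).
The state is a dict: "clock": time; "joint_positions": joint angles; "joint_vel": joint speeds; "joint_efforts": joint torques, N m; "tool_pos": TCP position; "orientation": TCP orientation; "ft_force": force on the tool from outside, world axes, zero at the start; "ft_torque": the same for the moment, N m; "grip_width": finger opening in m; "finger_force": force on a finger pad.
Only numpy, scipy, OpenCV 4.12 (cv2) and the standard library are available. Lean on these libraries where they do the work, as an engineer would, in place of code of your own. Each camera call takes 0.05 s, during which the arm holds its last target. There are 200 camera calls.

## Working session

There is one attempt and no reset: what is moved stays moved. The work goes in short steps, Python scripts to look and compute and a tool call to move; the robot and the scene stay as the last step left them, time stands still between calls to the robot, and variables do not carry over. Pictures are saved under pics/ and viewed, at most 10 in all, crops included, and the job is handed in when it is done.

Besides the shell and the picture viewer there is one more tool, called as a command line: name --argument value ..., lists and objects as JSON in quotes. step_arm: Moves the arm, as the interface text tells. Its arguments: {"type":"object","properties":{"series":{"type":"array"},"gripper":{"type":"number"},"newtons":{"type":"number"}},"required":["series"]}

```bash
mkdir -p pics; cat > h.py <<'E'
import numpy as np,cv2
from bench import manip
from scipy.spatial.transform import Rotation as Ro
def save(p,n): cv2.imwrite('pics/'+n,cv2.cvtColor(p['color'],cv2.COLOR_RGB2BGR))
def onplane(p,uv,z):
    d=np.array([(uv[0]-p['cx'])/p['fx'],(uv[1]-p['cy'])/p['fy'],1.]);R=np.array(p['R']);t=np.array(p['t'])
    c=-R.T@t;d=R.T@d;return c+d*(z-c[2])/d[2]
def proj(p,X):
    q=np.array(p['R'])@np.array(X)+np.array(p['t']);return np.array([p['fx']*q[0]/q[2]+p['cx'],p['fy']*q[1]/q[2]+p['cy']])
E
python3 - <<'E'
from h import *
print(manip.observe())
for n in ('top','scene'):
    p=manip.camera(n);save(p,n+'0.png');print(n,-np.array(p['R']).T@np.array(p['t']),p['fx'])
    for l,z in (('timer',.07),('labels',.07),('stand_a',0.),('stand_a_top',.07)):
        for r in manip.tip_of(p,l): print(l,np.round(r['score'],2),np.round(r['position'],1),onplane(p,r['position'],z).round(4))
    for l in ('timer','labels'):
        for r in manip.find_in(p,l): print(l,np.round(r['score'],2),np.round(r['rect'],1))
E
```

```text
{'clock': 0.0, 'joint_positions': array([ 1.11150286e+00,  4.94224579e-01,  1.34612123e+00, -1.52591598e-05,
        1.30253499e+00, -9.54774007e-02]), 'joint_vel': array([ 4.74098973e-04, -5.46034244e-04,  3.22070167e-04,  7.71462563e-04,
       -9.01760772e-05, -1.02549125e-03]), 'joint_efforts': array([-1.08718818e-03, -8.82165813e+01, -3.83866310e+01, -3.43873007e-04,
        1.01814681e-02,  6.02298627e-06]), 'tool_pos': array([0.22222664, 0.5837644 , 0.23067788]), 'orientation': array([ 1.80904421e-01,  9.83500471e-01, -6.21467215e-04, -1.69299953e-04]), 'ft_force': array([ 0.4612225 , -0.55937664,  1.16287336]), 'ft_torque': array([-0.01767323, -0.01309409, -0.03248804]), 'finger_force': 0.0, 'grip_width': 0.0856485537999317}
top [0.47180316 0.01486075 1.43402242] 572.9469068497688
timer 0.9 [375.3 273.5] [ 0.5072 -0.1243  0.07  ]
timer 0.65 [364.1 220.1] [ 0.6346 -0.0961  0.07  ]
timer 0.59 [418.2 313.3] [ 0.4146 -0.2273  0.07  ]
timer 0.57 [371.5 319.6] [ 0.398  -0.1165  0.07  ]
labels 0.68 [235.3 271.6] [0.5058 0.2085 0.07  ]
stand_a 0.91 [239.9 273.7] [0.5025 0.2068 0.    
[... 369 characters left out ...]
2 [385.6 354.1] [ 0.3354 -0.2782  0.07  ]
timer 0.71 [382.2 275. ] [ 0.5488 -0.1493  0.07  ]
timer 0.59 [327.6 340.8] [ 0.3078 -0.1757  0.07  ]
timer 0.58 [360.9 277.8] [ 0.5146 -0.1183  0.07  ]
labels 0.58 [233.8 235.2] [0.4995 0.2202 0.07  ]
stand_a 0.68 [364.1 309.8] [ 0.5057 -0.1342  0.    ]
stand_a 0.56 [237.7 262.9] [0.4941 0.2102 0.    ]
stand_a_top 0.58 [360.3 284.5] [ 0.4928 -0.1302  0.07  ]
timer 0.95 [385.5 269.3  25.6  23.4]
timer 0.92 [386.3 347.1  34.   34. ]
timer 0.64 [261.  295.4  73.6  27.1]
timer 0.6 [359.4 272.9  33.5  32.1]
timer 0.59 [328.9 333.5  39.5  32.6]
timer 0.56 [312.5 303.9  25.3  35.7]
labels 0.73 [236.6 230.8  29.3  22. ]
labels 0.34 [358.3 302.9  38.   36.9]
```

```bash
python3 - <<'E'
import cv2,numpy as np
t=cv2.imread('pics/top0.png');s=cv2.imread('pics/scene0.png')
a=cv2.resize(t[180:360,190:450],None,fx=3,fy=3,interpolation=3);cv2.imwrite('pics/t1.png',a)
b=cv2.resize(s[200:380,190:430],None,fx=3.3,fy=3.3,interpolation=3);cv2.imwrite('pics/s1.png',b)
E
```

```text
(no output)
```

View pics/t1.png

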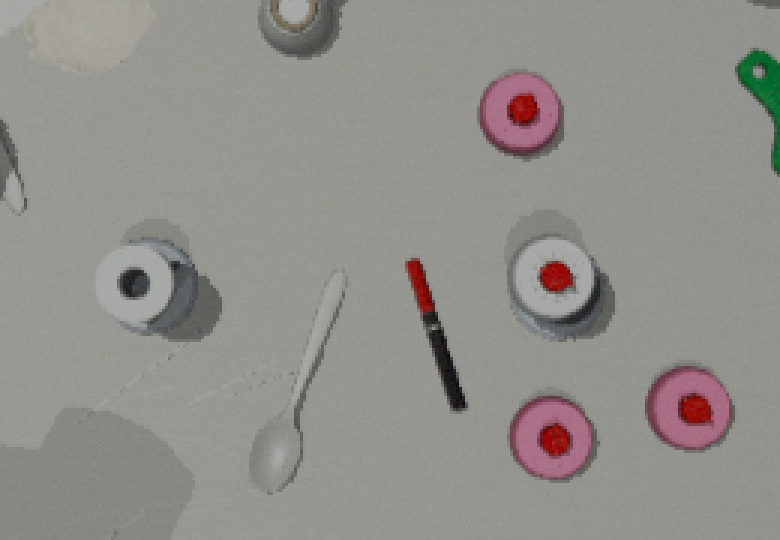

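View pics/s1.png

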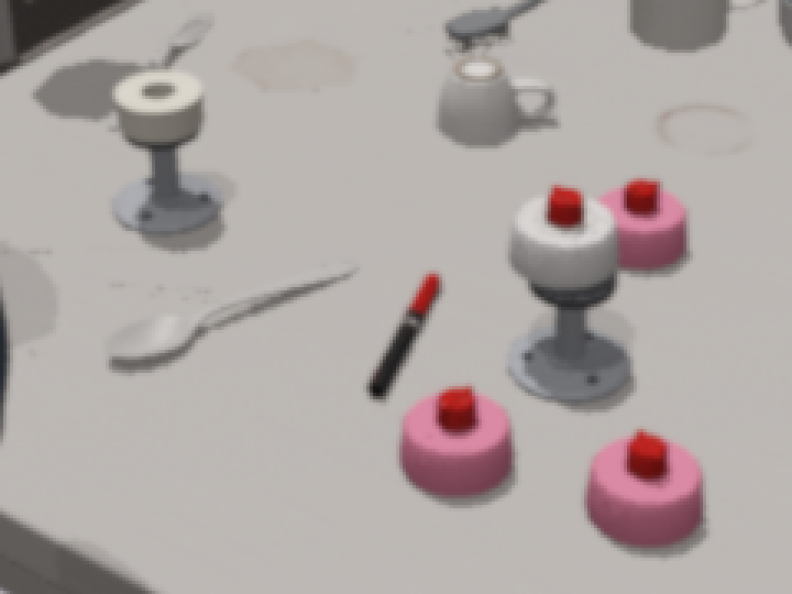

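The top view shows four candidates: the white timer on the right stand at full-image px (374.5, 273), and pink look-alikes on the bench at (363, 218), (374, 326) and (420, 315). The white one on the stand fits the description, and the enlarged crops confirm it. The labels are on the left stand at (235, 273). Next I'll fly over for a closer look.

```bash
python3 - <<'E'
from h import *
w=manip.camera('wrist');print(np.round(w['hand_eye'],3),w['fx'],w['cx'],w['cy'])
E
```

```text
[[-0.001 -0.96  -0.28   0.07 ]
 [ 1.    -0.001 -0.002 -0.   ]
 [ 0.002 -0.28   0.96  -0.143]
 [ 0.     0.     0.     1.   ]] 388.35711378320576 325.1784628519113 243.50536827339505
```

step_arm --series '[[[-9.4, -11.6, -1], [0, 0, 0]], [[-18.8, -23.2, -2], [0, 0, 0]], [[-28, -35, -3], [0, 0, 0]], [[-37.5, -46.5, -4], [0, 0, 0]], [[-46.8, -58, -5], [0, 0, 0]]]' --gripper -1 --newtons 20

```text
clock: 1.38
tool_pos: [0.3192, 0.2859, 0.2525]
orientation: [0.181, 0.984, 0.0, 0.0]
ft_force: [1.5, -0.0, 0.6]
grip_width: 0.0003
finger_force: 0.0
```

step_arm --series '[[[-6, -6.7, -0.5], [0, 0, 0]], [[-12, -13.4, -1], [0, 0, 0]], [[-18, -20, -1.5], [0, 0, 0]], [[-24, -26.6, -2], [0, 0, 0]], [[-29.7, -33.2, -2], [0, 0, 0]]]'

```text
clock: 2.0
tool_pos: [0.4317, -0.0057, 0.2685]
orientation: [0.181, 0.983, 0.0, 0.001]
ft_force: [0.6, 1.3, 0.6]
grip_width: 0.0004
finger_force: 0.0
```

step_arm --series '[[[0, 0, 0], [0, 0, 0]], [[0, 0, 0], [0, 0, 0]]]'

```text
clock: 2.25
tool_pos: [0.4309, -0.0036, 0.2679]
orientation: [0.181, 0.983, 0.0, -0.0]
ft_force: [0.2, 0.9, -0.8]
grip_width: 0.0
finger_force: 0.0
```

```bash
cat >> h.py <<'E'
def wrist():
    o=manip.observe();w=manip.camera('wrist')
    T=np.eye(4);T[:3,:3]=Ro.from_quat(o['orientation']).as_matrix();T[:3,3]=o['tool_pos']
    C=np.linalg.inv(T@np.array(w['hand_eye']));w['R']=C[:3,:3];w['t']=C[:3,3];return w
E
python3 - <<'E'
from h import *
w=wrist();save(w,'w1.png');np.savez('w1.npz',**{k:w[k] for k in('fx','fy','cx','cy','R','t','color')})
for l,z in (('timer',.07),('stand_a',0.),('stand_a_top',.07)):
    for r in manip.tip_of(w,l): print(l,np.round(r['score'],2),np.round(r['position'],1),onplane(w,r['position'],z).round(4))
E
```

```text
timer 0.92 [119.5 256.3] [ 0.401  -0.1966  0.07  ]
timer 0.87 [201.7 196.4] [ 0.378  -0.1012  0.07  ]
timer 0.76 [241.  325.6] [ 0.5059 -0.1212  0.07  ]
stand_a 0.79 [241.1 297.3] [ 0.502  -0.1354  0.    ]
stand_a 0.73 [536.9 187. ] [0.4984 0.2088 0.    ]
```

View pics/w1.png

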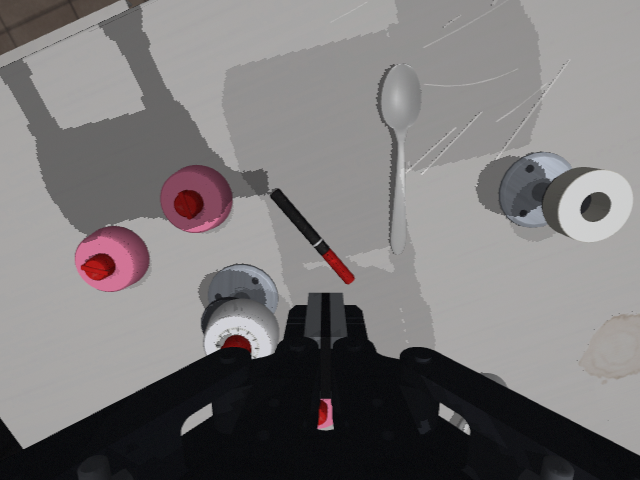

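The white timer is at px (241, 335) and its foot is at (240, 290). The disc edge shows at the left near (210, 320). The pinks at (112, 258) and (196, 198) are to be left alone. I'll check the model fit with an overlay.

```bash
cat >> h.py <<'E'
def circ(p,x,y,z,r,k=200):
    return np.array([proj(p,[x+r*np.cos(a),y+r*np.sin(a),z]) for a in np.linspace(0,2*np.pi,k)])
def overlay(p,S,T,u,v,s,n,f):
    im=cv2.cvtColor(p['color'],cv2.COLOR_RGB2BGR)[v:v+s,u:u+s];im=cv2.resize(im,None,fx=f,fy=f,interpolation=2)
    for (x,y,z,r,c) in ((*S,0.004,.04,(0,200,0)),(*S,.07,.028,(0,255,255)),(*T,.07,.0345,(255,0,0)),(*T,.1,.0345,(255,0,255))):
        cv2.polylines(im,[np.int32((circ(p,x,y,z,r)-[u,v]+.5)*f)],True,c,1)
    cv2.imwrite('pics/'+n,im);return im
E
python3 - <<'E'
from h import *
S=(.5015,-.1355);T=(.5055,-.1215)
d=dict(np.load('w1.npz'));a=overlay(d,S,T,175,240,130,'o1.png',4.5)
p=manip.camera('top');b=overlay(p,S,T,350,245,58,'o2.png',6)
b=cv2.copyMakeBorder(b,0,max(0,a.shape[0]-b.shape[0]),0,0,0);c=np.hstack([a[:,:440],b[:a.shape[0]]]);print(c.shape)
cv2.imwrite('pics/o.png',c)
E
```

```text
(585, 788, 3)
```

View pics/o.png

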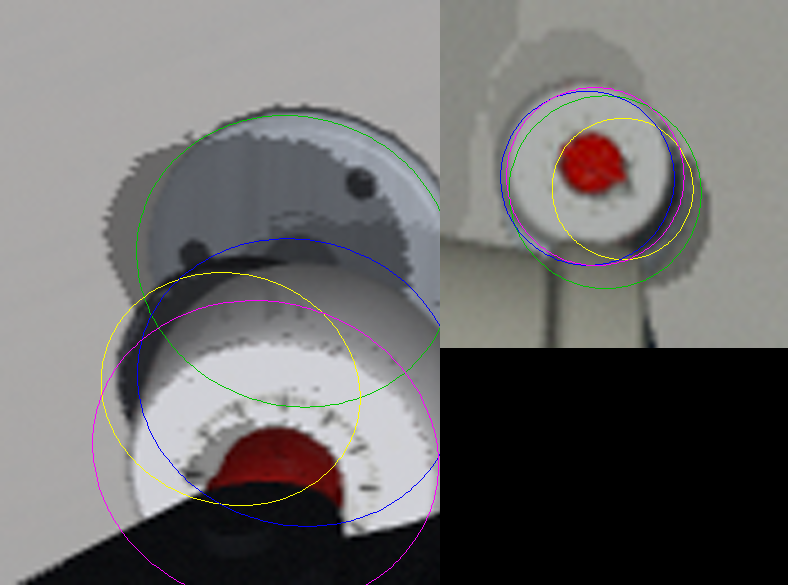

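step_arm --series '[[[-3.6, -0.2, 0], [0, 0, 0]], [[-7.3, -0.5, 1], [0, 0, 0]], [[-11, -0.7, 2.5], [0, 0, 0]], [[-11, -0.7, 2.5], [0, 0, 0]], [[-11, -0.7, 2.5], [0, 0, 0]]]'

```text
clock: 3.12
tool_pos: [0.5308, -0.0485, 0.243]
orientation: [0.18, 0.984, 0.0, -0.0]
ft_force: [0.0, -1.0, 0.3]
grip_width: -0.0002
finger_force: 0.0
```

```bash
python3 - <<'E'
from h import *
w=wrist();np.savez('w2.npz',**{k:w[k] for k in('fx','fy','cx','cy','R','t','color')})
for l,z in (('timer',.07),('stand_a',0.),('stand_a_top',.07)):
    for r in manip.tip_of(w,l): print(l,np.round(r['score'],2),np.round(r['position'],1),onplane(w,r['position'],z).round(4))
S=(.5005,-.1345);T=(.5085,-.1185);print(proj(w,[*T,.07]))
u,v=np.int32(proj(w,[*T,.07]))-80;v=max(v,0);u=max(u,0);print(u,v)
overlay(w,S,T,u,v,160,'o3.png',3.7)
E
```

```text
timer 0.82 [ 98.3 155.6] [ 0.4184 -0.1998  0.07  ]
timer 0.7 [238.  224.2] [ 0.509  -0.1191  0.07  ]
timer 0.68 [187.6  82.9] [ 0.3954 -0.1093  0.07  ]
timer 0.46 [577.4  77.4] [0.4965 0.1666 0.07  ]
stand_a 0.93 [578.4  74.5] [0.5013 0.2102 0.    ]
stand_a 0.7 [119.3 391.3] [ 0.6518 -0.3523  0.    ]
stand_a_top 0.57 [416.8  46.4] [0.4331 0.06   0.07  ]
[238.45495384 223.3869376 ]
158 143
```

View pics/o3.png

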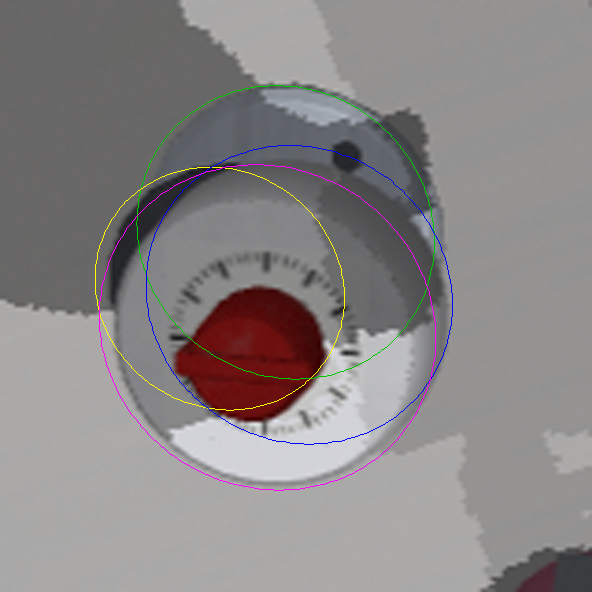

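The fit gives the timer at about (0.511, -0.120) and the stand centre at about (0.5015, -0.132), so the offset is 15.6 mm in the direction (0.63, 0.78). I'll line the tool's y axis up with that and come down on the overhanging side.

step_arm --series '[[[-1.3, -0.6, 0], [0, 0, 0.15]], [[-2.7, -1.2, 4], [0, 0, 0.31]], [[-2.7, -1.2, 9], [0, 0, 0.31]], [[-2.7, -1.2, 13], [0, 0, 0.31]], [[-2.7, -1.2, 13], [0, 0, 0.31]]]'

```text
clock: 3.95
tool_pos: [0.5506, -0.0696, 0.1114]
orientation: [0.33, 0.944, -0.0, -0.002]
ft_force: [-0.5, 0.6, 0.0]
grip_width: 0.0
finger_force: 0.0
```

```bash
cat > rel.py <<'E'
from h import *
import sys
S=np.array([.5015,-.1318]);
o=manip.observe();M=Ro.from_quat(o['orientation']).as_matrix();y=M[:2,1];x=M[:2,0]
d=o['tool_pos'][:2]-S;print(o['clock'],o['tool_pos'].round(4),'ydir',y.round(3),'rel S in tool x,y mm',(1e3*d@x).round(1),(1e3*d@y).round(1),o['ft_force'].round(2))
E
cat > look.py <<'E'
from h import *
import sys
S=(float(sys.argv[2]),float(sys.argv[3]));T=(float(sys.argv[4]),float(sys.argv[5]));n=sys.argv[1]
w=wrist();np.savez(n+'.npz',**{k:w[k] for k in('fx','fy','cx','cy','R','t','color')})
for r in manip.tip_of(w,'timer'): print(np.round(r['score'],2),np.round(r['position'],1),onplane(w,r['position'],.07).round(4))
u,v=np.maximum(np.int32(proj(w,[*T,.07]))-80,0);overlay(w,S,T,u,v,160,n+'.png',3.7)
E
python3 rel.py
```

```text
3.95 [ 0.5506 -0.0696  0.1114] ydir [0.624 0.782] rel S in tool x,y mm 0.4 79.3 [-0.45  0.55  0.05]
```

step_arm --series '[[[0, 0, 1.8], [0, 0, 0]], [[0, 0, 3.4], [0, 0, 0]], [[0, -0.5, 3.4], [0, 0, 0]], [[0, -1.0, 3.4], [0, 0, 0]], [[0, -1.0, 3.4], [0, 0, 0]]]'

```text
clock: 4.58
tool_pos: [0.5462, -0.0784, 0.0798]
orientation: [0.331, 0.944, 0.0, 0.0]
ft_force: [-0.2, 0.2, 0.1]
grip_width: 0.0
finger_force: 0.0
```

```bash
python3 rel.py; python3 look.py w3 .5015 -.1318 .5113 -.1196
```

```text
4.575 [ 0.5462 -0.0784  0.0798] ydir [0.624 0.781] rel S in tool x,y mm -1.6 69.6 [-0.21  0.17  0.09]
0.91 [59.1 70.4] [ 0.4146 -0.097   0.07  ]
0.61 [197.1 295.2] [ 0.5096 -0.1195  0.07  ]
```

View pics/w3.png

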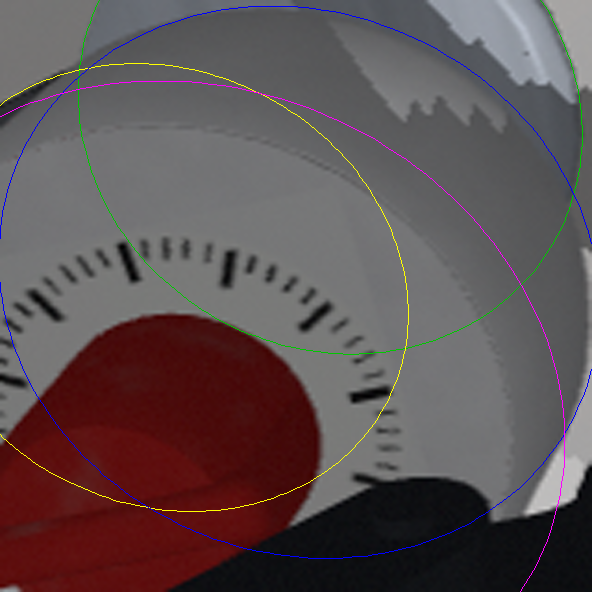

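step_arm --series '[[[0.15, -0.25, 0.1], [0, 0, 0]], [[0.15, -0.45, 0.1], [0, 0, 0]], [[0.15, -0.65, 0.1], [0, 0, 0]], [[0.15, -0.85, 0.1], [0, 0, 0]], [[0.15, -1.0, 0.1], [0, 0, 0]]]'

```text
clock: 5.3
tool_pos: [0.5387, -0.0849, 0.078]
orientation: [0.331, 0.944, 0.0, 0.0]
ft_force: [0.4, 0.3, 0.0]
grip_width: -0.0002
finger_force: 0.3
```

step_arm --series '[[[0, -0.2, 0], [0, 0, 0]], [[0, -0.35, 0], [0, 0, 0]], [[0, -0.5, 0], [0, 0, 0]], [[0, -0.5, 0], [0, 0, 0]]]'

```text
clock: 5.8
tool_pos: [0.5355, -0.0888, 0.078]
orientation: [0.331, 0.944, -0.0, -0.0]
ft_force: [-0.2, 0.5, -0.7]
grip_width: -0.0003
finger_force: 0.0
```

```bash
python3 rel.py; python3 - <<'E'
from h import *
p=manip.camera('top')
for r in manip.tip_of(p,'timer'): print(np.round(r['score'],2),onplane(p,r['position'],.07).round(4))
w=wrist()
for r in manip.tip_of(w,'timer'): print('w',np.round(r['score'],2),onplane(w,r['position'],.07).round(4))
E
```

```text
5.8 [ 0.5355 -0.0888  0.078 ] ydir [0.624 0.781] rel S in tool x,y mm 0.2 54.8 [-0.25  0.51 -0.68]
0.91 [ 0.4123 -0.2285  0.07  ]
0.72 [ 0.6295 -0.0947  0.07  ]
0.62 [ 0.5059 -0.1332  0.07  ]
w 0.84 [ 0.4123 -0.1005  0.07  ]
w 0.66 [ 0.5039 -0.1265  0.07  ]
```

step_arm --series '[[[0, -0.15, 0], [0, 0, 0]], [[0, -0.3, 0], [0, 0, 0]], [[0, -0.45, 0], [0, 0, 0]], [[0, -0.55, 0], [0, 0, 0]], [[0, -0.55, 0], [0, 0, 0]]]'

```text
clock: 6.62
tool_pos: [0.5321, -0.0931, 0.078]
orientation: [0.331, 0.944, -0.0, -0.0]
ft_force: [0.2, 0.3, 0.3]
grip_width: -0.0002
finger_force: 0.0
```

```bash
python3 rel.py
```

```text
6.625 [ 0.5321 -0.0931  0.078 ] ydir [0.624 0.781] rel S in tool x,y mm 0.2 49.3 [0.2  0.29 0.31]
```

step_arm --series '[[[0, 1, 0], [0, 0, 0]], [[0, 2.5, 0], [0, 0, 0]], [[-0.5, 4, -4], [0, 0, 0]], [[-1, 5, -9], [0, 0, 0]], [[-1, 5, -14], [0, 0, 0]]]'

```text
clock: 7.25
tool_pos: [0.5722, -0.0588, 0.2196]
orientation: [0.33, 0.944, 0.0, 0.0]
ft_force: [0.6, -0.4, -0.2]
grip_width: -0.0003
finger_force: 0.0
```

step_arm --series '[[[0, 0, -2], [0, 0, 0]], [[0, 0, -2], [0, 0, 0]], [[0, 0, -2], [0, 0, 0]]]'

```text
clock: 7.62
tool_pos: [0.5709, -0.0596, 0.2371]
orientation: [0.33, 0.944, -0.0, -0.001]
ft_force: [-0.7, -0.3, -0.2]
grip_width: 0.0002
finger_force: 0.0
```

```bash
python3 look.py w4 .5015 -.1318 .5015 -.1318
```

```text
0.9 [341.7 288.3] [ 0.6263 -0.0866  0.07  ]
0.89 [ 78.3 189. ] [ 0.4274 -0.1985  0.07  ]
0.73 [140.8  86.2] [ 0.4052 -0.1037  0.07  ]
0.55 [200.5 207.3] [ 0.4992 -0.1324  0.07  ]
```

View pics/w4.png

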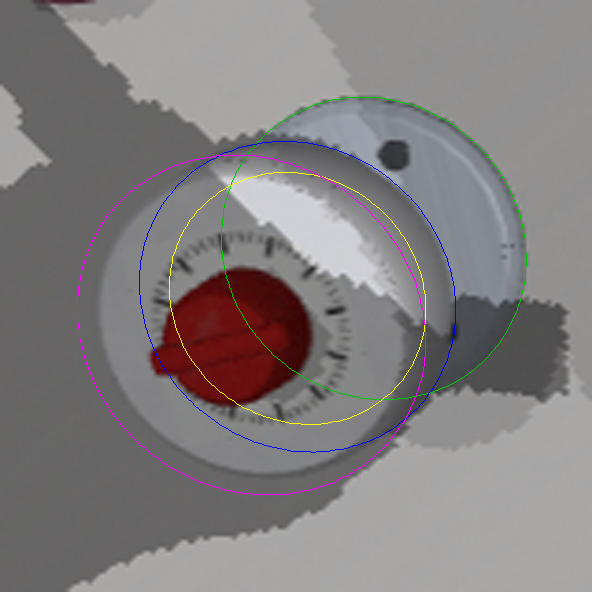

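The overlay of the stand centre matches the foot edge, and the tick ring is centred at (251, 327) against an expected (251, 324). The timer is therefore within about 1 mm of centre, upright, and the gripper is well clear.

```bash
python3 -c "
from bench import manip
print(manip.hand_in())"
```

```text
the job is handed in; nothing more can be done
None
```

I nudged the white timer to within about 1 mm of the stand's centre by the last wrist image; it stands upright and untouched, I moved nothing else, and the job was handed in at about 7.7 s on the robot clock (no verdict was returned).

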